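# Refit the grinder's upper burr and lock its bayonet

## Robot

A 6-joint arm with a two-finger parallel gripper is mounted at the origin on the work surface. World frame = base frame: x ahead of the robot, y to its left, z up, the work surface at z = 0. Lengths are in m, angles in degrees, forces in N, time in s.
With the tool pointing down it reaches from about 0.3 to 0.75 m from the base axis. Payload 8.5 kg.
Tool frame: the origin (TCP) lies on the centre line of the jaws, within the pads' length; the fingertips stand env.tips_ahead ahead of it and the grasp point (between the pads) lies 8 mm behind it (env.tips_ahead is the distance from the TCP to the fingertips, in m); z points along the fingers, y is the direction in which the jaws open and shut (so a half turn about z gives the same grasp; the last joint's range is limited). The gripper opens to 85 mm and grips with 20 to 120 N. Pads are 22 mm wide; open, the fingers measure 114 mm over their backs; the gripper's body (76 mm by 85 mm) begins 54 mm behind the grasp point. The pads swing forward as they close: fully open they stand 13 mm farther back than shut.
Start: joints at [-89.055, 21.807, 74.336, -0, 83.858, -12.336], TCP at [0.126, -0.535, 0.242] pointing down, gripper open.
Joint ranges: [-178.18, 178.18], [-50.72, 133.34], [12.68, 142.11], [-81.47, 261.47], [9.98, 163.14], [-165.26, 165.26]. Speed limits (degrees/s): [136.94, 136.94, 180, 180, 180, 180].

## Interface

Orientations are given as a 3x3 rotation matrix whose columns are the frame's x, y, z axes.
In Python, from rig import env gives the robot as it stands.
- The arm moves only by the tool servo_tool, never from a script. Its argument "commands" is a list of rows, each an object with "linear": the shift along the tool's x, y, z in mm, a list of three; "angular": the turn, a rotation vector about the tool's x, y, z in degrees, a list of three; "gripper": the opening, from -1 (shut) to 1 (fully open). In form: [{"linear": [x, y, z], "angular": [rx, ry, rz], "gripper": gripper}, ...]. A call has 1 to 20 rows; each row is the pose to reach, as a shift and turn from the pose commanded when the call began, along the tool's axes at that moment; what a row does not reach only later rows make up. A row lasts 1/10 s, in which the tool goes at most 50 mm and 8.59 degrees, less where a joint would pass 70% of its speed; a pose out of reach is approached as far as the arm can. A call with a gripper value outside its range is refused whole. The fingers move at their own pace and stop on an object; "force" is the grip in N (left out, the last holds). Time passes only in rows, so rows that repeat a pose let the fingers close. It gives the time, the measured TCP pose, the force and the opening at its end, in the units of the state.
- env.observe(): the state, without advancing time (a new reading comes with each control period).
- env.get_image(name): name is "side" or "top" or "wrist"; returns a dict with "frame" (384x512x3 uint8, blue, green, red), "fx", "fy", "cx", "cy" (pixels), "cam_to_world" (4x4, takes a point from camera to world coordinates); the wrist camera has in their place "T_tool_cam" (4x4, takes a point from camera to tool coordinates, whose origin is the TCP and whose axes are the flange's). Camera axes: x right, y up, looking along -z (the intrinsics and any distortion apply to the point x, -y, -z); pixel columns grow to the right and rows downward; lengths in m; the calibration is good to about 2 mm. A picture is of the moment at which its call begins: read the wrist's pose just before it. There is no depth.
- env.close_job(): hands the job in, once; it reports no verdict.
Trained networks look in a picture, given as the dict that the camera call returned (one of the last four; its "shot" number tells which), for a name from the list of things; names that differ only in an ending like _2 or _b are one class to them, and where a whole thing is asked for, a point or a joint stands for the part that bears it (a point fixed in the world has none). Each returns a list of dicts, best first, with "confidence" (0 to 1); they miss things now and then, are a little off and sometimes report something else, mostly with a low value. They report only what shows in the picture. A call takes as long as a camera call. They do not tell look-alikes from the thing itself.
- env.trace(picture, query): "pixels" (384x512 bool, what is visible of it) and "extent" ([left, top, right, bottom] in pixels, round what is visible of it).
The state is a dict: "time_s": time; "q": joint angles; "qvel": joint speeds; "joint_efforts": joint torques, N m; "position": TCP position; "tool_rot": TCP orientation; "ft_force": force on the tool from outside, world axes, zero at the start; "wrist_torque": the same for the moment, N m; "grip_width": finger opening in m.
Only numpy, scipy, OpenCV 4.12 (cv2) and the standard library are available. Lean on these libraries where they do the work, as an engineer would, in place of code of your own. Each camera call takes 0.05 s, during which the arm holds its last target.

## Task

The coffee grinder has been cleaned: take its upper burr carrier (black ring with a red handle bar) from the wooden tray, feel its two lugs into the slots of the grinder's mouth, press it down against the spring and turn it clockwise, just short of a quarter turn, until it locks at the stop, then let go of it. Use a light hand throughout, never forcing the carrier against the grinder, and leave the cups, the glass and the bean hopper undisturbed.

Things in the scene. Friction and masses are not known exactly. Their poses are not given: they have to be found in the camera images.
- carrier: Upper burr carrier, standing in the tray: black ring 56 mm across, 26 mm tall, its lowest 5 mm tapering to 48 mm, steel burr inside, handle above. About 0.2 kg. Origin: centre of the underside; z up. Two steel lugs stick out along +x and -x to 34.5 mm from the axis, 10 mm wide (along y), 14 to 19 mm above the underside. A half turn about z gives the same part.
- handle (a point): Centre of the carrier's red handle bar, 56 mm above the underside, axes as the carrier's. The bar runs along x (in line with the lugs): 54 mm long, 10 mm thick (y), 14 mm high (49 to 63 mm above the underside). Its two legs stand under its ends, 21 mm and more from the axis; between bar and ring top (26 mm) the middle is open.
- mouth (a point): On the burr axis at the top face of the grinder's mouth, 200 mm above the counter; z up, axes as the grinder's. Mouth: bore 59 mm in the grind-setting ring (black, ribbed, 96 mm across, aluminium inside), with two opposite slots 13.2 mm wide, out to 37 mm from the axis, that let the lugs down. White marks by the slots; red marks where the lugs end when locked.
- grinder: Electric burr grinder, fixed: steel and black, x from -85 (front) to +105 mm, 128 mm wide (y), top at 200 mm. Origin: on the counter under the burr axis. The two slots lie towards its +y and -y, but the setting ring that carries them stands turned by up to 20 degrees either way from there: that angle is not measured; find the slots by feel or eye. The ring is stiff and stays put.
- seat (a point): On the burr axis 19 mm below the mouth: top of the sprung seat inside, where the carrier's underside meets it. Beside the slots the lugs land on the ring's top face with the underside only 14 mm below the mouth; in the slots the carrier drops freely to 19 mm. The seat yields at about 3.5 N, 1 N more per mm (9.5 N at 25 mm below), the carrier's weight included; it stops solid at 28 mm.
- track (a point): On the burr axis 25 mm below the mouth: with the carrier's underside here or deeper (to 28 mm) the lugs are under the flange and it turns clockwise, seen from above, just under a quarter turn (70 to 90 degrees from the slots) to a solid stop, to be felt; it cannot turn counter-clockwise from the slots. Left half way round, it stays up against the flange, its underside here, unlocked.
- locked (a point): On the burr axis 22 mm below the mouth: where the carrier's underside rests when locked. At the stop each lug has a 3 mm notch above it; relieved of pressure, the spring lifts the carrier into it and holds it here. Not turned, it springs back up to 19 mm below the mouth.
- tray: Light wooden tray, 300 mm (x) by 410 mm (y), floor 8 mm above the counter, rim 30 mm high, fixed; three brass spoons lie in its far left corner. Origin: centre of the underside.
- cup_a: Steel cup, 72 mm across the rim, 42 mm high, in the tray; origin at the centre of its underside.
- cup_b: Steel cup like cup_a, in the tray.
- glass: Tasting glass, 80 mm across the rim, 98 mm high, in the far half of the tray; origin at the centre of its underside.
- hopper: The grinder's smoked plastic bean hopper with a black lid, 124 mm across, 147 mm high, standing on the counter to the left of the grinder; origin at the centre of its underside.
There are look-alikes about, which are no part of the job. Leave any pink look-alike of the carrier alone.

How it is judged (in metres and radians):
On the way:
1. the carrier is in the mouth with its lugs pressed down below the flange (z of carrier in the frame of mouth below -0.0243 m and horizontal distance between carrier and mouth below 0.004 m).
At the end, for the whole second after the job is handed in: The carrier stands locked in the grinder's mouth at rest: sprung up into the lock notches, its underside 20.5 to 23.5 mm below the mouth's top face, centred within 3 mm, upright within 0.06 rad, and let go (z of carrier in the frame of mouth between -0.0235 and -0.0205 m and horizontal distance between carrier and mouth below 0.003 m and angle between carrier's own z axis and vertical below 0.06 rad and linear speed of carrier below 0.01 m/s); the robot touches nothing.
It fails at once if the carrier is forced against the grinder (contact forces adding up to more than 50 N) (contact force between carrier and grinder above 50 N).
It fails at once if a cup, the glass or the hopper is disturbed (moved more than 25 mm or tipped over 0.3 rad) (distance of any of cup_a, cup_b, glass, hopper from where it was at the start of the episode above 0.025 m or angle between any of cup_a, cup_b, glass, hopper's own z axis and vertical above 0.3 rad).
It also fails if it takes over 72 s, if anything falls off the work surface, if the arm or the gripper's body presses on something with over 40 N, if the wrist force passes 120 N, or if a joint passes its speed limit or range.

## Working session

There is one attempt and no reset: what is moved stays moved. The work goes in short steps, Python scripts to look and compute and a tool call to move; the robot and the scene stay as the last step left them, time stands still between calls to the robot, and variables do not carry over. Pictures are saved under pics/ and viewed, and the job is handed in when it is done.

Besides the shell and the picture viewer there is one more tool, called after ">>>" as a command line: name --argument value ..., lists and objects as JSON in quotes. servo_tool: Moves the arm, as the interface text tells. Its arguments: {"type":"object","properties":{"commands":{"type":"array","items":{"type":"object","properties":{"linear":{"type":"array","items":{"type":"number"}},"angular":{"type":"array","items":{"type":"number"}},"gripper":{"type":"number"}}}},"force":{"type":"number"}},"required":["commands"]}

```bash
ls; mkdir -p pics
python3 - <<'E'
from rig import env
import cv2,numpy as np
o=env.observe()
for k,v in o.items(): print(k,np.round(v,4).tolist())
print(env.tips_ahead)
for n in ["side","top","wrist"]:
    p=env.get_image(n); cv2.imwrite(f"pics/{n}0.png",p["frame"])
    print(n,p["fx"],p["cx"],p["cy"],np.round(p.get("cam_to_world",p.get("T_tool_cam")),3).tolist(),[k for k in p])
    for q in ["carrier","grinder"]:
        for r in env.trace(p,q): print(n,q,r["confidence"],r["extent"])
E
```

```text
pics
time_s 0.0
q [-89.054, 21.8401, 74.3861, 0.0006, 83.8583, -12.3366]
qvel [0.1, 0.0472, -0.0824, 0.0541, -0.0207, 0.1304]
joint_efforts [-0.0009, -44.846, -23.1278, -0.0003, 0.0048, 0.0]
position [0.1264, -0.535, 0.2417]
tool_rot [[0.9732, 0.2298, -0.0], [0.2298, -0.9732, 0.0015], [0.0003, -0.0014, -1.0]]
ft_force [-0.5649, -0.7134, -0.5152]
wrist_torque [-0.0452, -0.0071, 0.0165]
grip_width 0.0858
0.011
side 366.43432706181255 261.27587087520516 194.1193047757661 [[-0.945, 0.26, -0.196, 0.396], [-0.325, -0.717, 0.617, 0.742], [0.019, 0.647, 0.762, 0.928], [0.0, 0.0, 0.0, 1.0]] ['frame', 'fx', 'fy', 'cx', 'cy', 'cam_to_world', 'shot']
side carrier 0.85 [311.1, 243.3, 332.7, 265.8]
side carrier 0.7 [294.4, 186.9, 311.8, 205.3]
side carrier 0.58 [195.6, 204.0, 213.3, 225.1]
side grinder 0.86 [201.1, 210.6, 281.3, 309.2]
top 356.6366666003997 254.2600569286212 189.7857639118148 [[-0.025, 0.986, -0.165, 0.434], [-0.999, -0.028, -0.017, 0.112], [-0.022, 0.164, 0.986, 1.008], [0.0, 0.0, 0.0, 1.0]] ['frame', 'fx', 'fy', 'cx', 'cy', 'cam_to_world', 'shot']
top carrier 0.86 [296.2, 214.4, 323.9, 231.3]
top carrier 0.66 [236.5, 119.1, 255.7, 143.6]
top carrier 0.65 [234.5, 248.6, 257.9, 273.9]
top grinder 0.8 [158.5, 146.8, 233.1, 238.6]
top grinder 0.37 [344.2, 211.5, 374.4, 236.8]
wrist 279.26305783386215 253.93024149996393 195.11369854007305 [[0.001, 0.947, 0.321, 0.083], [1.0, -0.001, -0.001, 0.001], [-0.0, 0.321, -0.947, -0.131], [0.0, 0.0, 0.0, 1.0]] ['frame', 'fx', 'fy', 'cx', 'cy', 'T_tool_cam', 'shot']
```

View pics/side0.png

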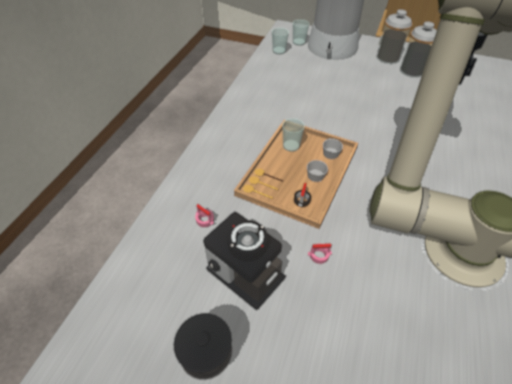

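View pics/top0.png

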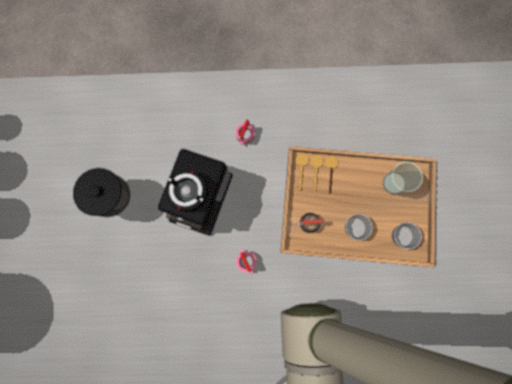

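Run:
```python
import cv2,numpy as np
t=cv2.imread("pics/top0.png");s=cv2.imread("pics/side0.png")
f=lambda im,x0,y0,x1,y1,k:cv2.resize(im[y0:y1,x0:x1],None,fx=k,fy=k,interpolation=cv2.INTER_CUBIC)
cv2.imwrite("pics/crop_top.png",f(t,150,110,350,280,4)[:600])
cv2.imwrite("pics/crop_side.png",f(s,180,180,350,320,4))
```

```text
(no output)
```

View pics/crop_top.png

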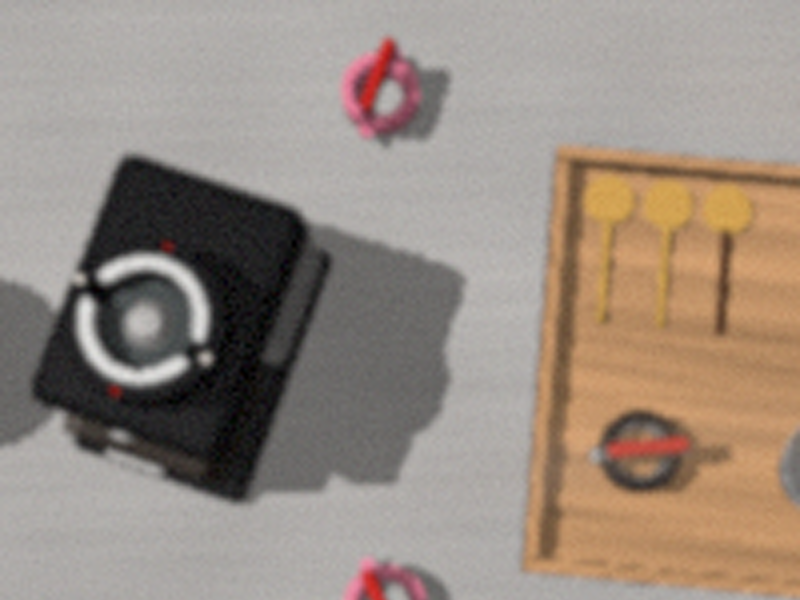

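View pics/crop_side.png

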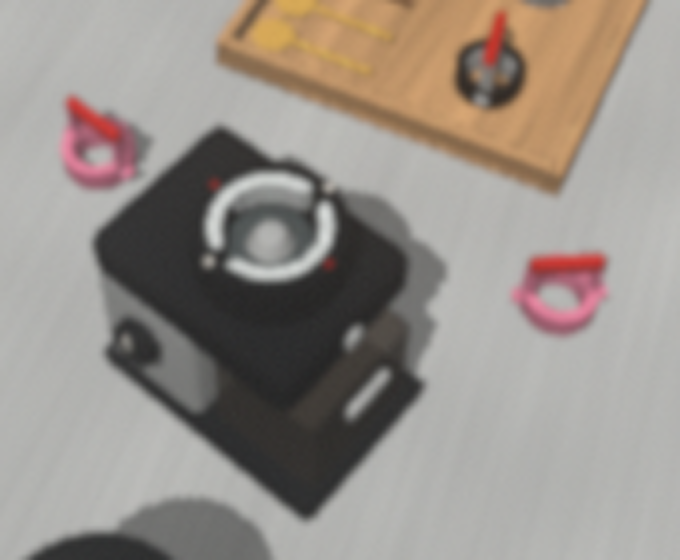

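Candidates for the carrier in the top view: (310,223) black ring with red bar standing in the tray, and (246,131) and (247,261), both pink and on the counter. The one at (310,223) fits the description and shows black in the crop. The slots are visible at about (170,180) and (201,199) (white marks).

```bash
cat > h.py <<'E'
import numpy as np,cv2
from rig import env
def ray(p,uv,T=None):
    T=np.array(p["cam_to_world"]) if T is None else T
    uv=np.atleast_2d(np.array(uv,float))
    d=np.c_[(uv[:,0]-p["cx"])/p["fx"],-(uv[:,1]-p["cy"])/p["fy"],-np.ones(len(uv))]
    return T[:3,3],d@T[:3,:3].T
def onz(p,uv,z,T=None):
    o,d=ray(p,uv,T); return o+d*((z-o[2])/d[:,2])[:,None]
def proj(p,X,T=None):
    T=np.array(p["cam_to_world"]) if T is None else T
    c=(np.atleast_2d(X)-T[:3,3])@T[:3,:3]
    return np.c_[p["cx"]+p["fx"]*c[:,0]/-c[:,2],p["cy"]-p["fy"]*c[:,1]/-c[:,2]]
def wristT(p,o):
    T=np.eye(4);T[:3,:3]=o["tool_rot"];T[:3,3]=o["position"];return T@np.array(p["T_tool_cam"])
def cen(mask):
    n,l,st,c=cv2.connectedComponentsWithStats(mask.astype(np.uint8));return [(st[i,4],c[i].round(2).tolist()) for i in range(1,n)]
E
python3 - <<'E'
from h import *
for n in ["top","side"]:
    p=env.get_image(n); f=p["frame"].astype(int)
    if "grab":
        b,g,r=f[...,0],f[...,1],f[...,2]
    # red handle
    red=(r-np.maximum(g,b)>60)
    for a,c in cen(red):
        print(n,"red",a,c,"z.2",onz(p,c,.2)[0].round(4)[:2],"z.064",onz(p,c,.071)[0].round(4)[:2])
    br=(f.min(2)>165)
    for a,c in cen(br):
        x=onz(p,c,.2)[0]
        if a>3 and (c[0]<290): print(n,"bright",a,c,x.round(4)[:2])
    for q in ["carrier"]:
        for t in env.trace(p,q): print(t["confidence"],t["extent"])
E
```

```text
top red 113 [241.73, 129.19] z.2 [0.7149 0.1524] z.064 [0.7598 0.1588]
top red 4 [250.0, 126.75] z.2 [0.7203 0.1327] z.064 [0.766 0.136]
top red 3 [241.33, 141.67] z.2 [0.6843 0.1539] z.064 [0.7243 0.1606]
top red 2 [191.5, 171.0] z.2 [0.6172 0.2713] z.064 [0.6465 0.2967]
top red 4 [178.5, 207.5] z.2 [0.5326 0.3008] z.064 [0.5483 0.3309]
top red 79 [311.63, 221.27] z.2 [ 0.4931 -0.0013] z.064 [ 0.5025 -0.0194]
top red 149 [243.28, 262.44] z.2 [0.4057 0.1548] z.064 [0.4012 0.1616]
top red 1 [254.0, 257.0] z.2 [0.417  0.1307] z.064 [0.4143 0.1336]
top bright 45564 [217.96, 182.57] [0.588  0.2098]
top bright 7 [205.43, 73.14] [0.8603 0.2382]
top bright 6 [92.83, 77.5] [0.8588 0.5149]
top bright 6 [47.17, 90.0] [0.8301 0.6259]
top bright 4 [52.25, 96.0] [0.8141 0.6123]
top bright 5 [38.8, 102.4] [0.7987 0.6442]
top bright 7 [28.71, 105.0] [0.7928 0.6686]
top bright 5 [24.4, 106.4] [0.7896 0.6789]
top bright 5 [35.8, 105.6] [0.7907 0.651 ]
top bright 5 [63.4, 108.2] [0.7818 0.5828]
top bright 4 [24.75, 113.25] [0.7721 0.6766]
top bright 4 [29.0, 112.75] [0.773  0.6663]
top bright 27 [27.0
[... 5859 characters left out ...]
.2512] z.064 [0.7577 0.1643]
side red 26 [199.04, 219.46] z.2 [0.7002 0.2819] z.064 [0.7541 0.2004]
side red 1 [207.0, 222.0] z.2 [0.6787 0.2823] z.064 [0.7288 0.2009]
side red 87 [321.4, 245.82] z.2 [0.3994 0.2547] z.064 [0.4001 0.1684]
side red 38 [321.08, 256.63] z.2 [0.3936 0.2834] z.064 [0.3932 0.2021]
side bright 77834 [286.15, 255.75] [0.4696 0.308 ]
side bright 10 [287.4, 144.7] [ 0.5728 -0.0544]
side bright 12 [204.67, 218.75] [0.6881 0.2752]
side bright 99 [241.36, 228.89] [0.5925 0.273 ]
side bright 99 [253.04, 243.09] [0.5524 0.3015]
side bright 23 [246.7, 239.09] [0.5702 0.296 ]
0.83 [194.2, 203.8, 214.9, 228.0]
0.74 [311.8, 242.3, 334.1, 262.9]
0.59 [295.7, 183.4, 311.7, 208.0]
```

>>> servo_tool --commands '[{"linear":[624,-696,-100],"angular":[0,0,-115],"gripper":1},{"linear":[624,-696,-100],"angular":[0,0,-115],"gripper":1},{"linear":[624,-696,-100],"angular":[0,0,-115],"gripper":1},{"linear":[624,-696,-100],"angular":[0,0,-115],"gripper":1},{"linear":[624,-696,-100],"angular":[0,0,-115],"gripper":1},{"linear":[624,-696,-100],"angular":[0,0,-115],"gripper":1},{"linear":[624,-696,-100],"angular":[0,0,-115],"gripper":1},{"linear":[624,-696,-100],"angular":[0,0,-115],"gripper":1},{"linear":[624,-696,-100],"angular":[0,0,-115],"gripper":1},{"linear":[624,-696,-100],"angular":[0,0,-115],"gripper":1},{"linear":[624,-696,-100],"angular":[0,0,-115],"gripper":1},{"linear":[624,-696,-100],"angular":[0,0,-115],"gripper":1},{"linear":[624,-696,-100],"angular":[0,0,-115],"gripper":1},{"linear":[624,-696,-100],"angular":[0,0,-115],"gripper":1},{"linear":[624,-696,-100],"angular":[0,0,-115],"gripper":1},{"linear":[624,-696,-100],"angular":[0,0,-115],"gripper":1},{"linear":[624,-696,-100],"angular":[0,0,-115],"gripper":1},{"linear":[624,-696,-100],"angular":[0,0,-115],"gripper":1},{"linear":[624,-696,-100],"angular":[0,0,-115],"gripper":1},{"linear":[624,-696,-100],"angular":[0,0,-115],"gripper":1}]'

```text
time_s: 2.65
position: [0.5749, 0.2892, 0.3406]
tool_rot: [[-0.623, 0.783, -0.001], [0.783, 0.623, 0.0], [0.001, -0.001, -1.0]]
ft_force: [0.7, 0.8, -0.2]
grip_width: 0.0856
```

>>> servo_tool --commands '[{"linear":[0,0,0],"angular":[0,0,0],"gripper":0.2},{"linear":[0,0,0],"angular":[0,0,0],"gripper":0.2},{"linear":[0,0,0],"angular":[0,0,0],"gripper":0.2}]'

```text
time_s: 2.95
position: [0.5735, 0.2844, 0.3429]
tool_rot: [[-0.619, 0.786, 0.001], [0.786, 0.619, 0.0], [-0.0, 0.0, -1.0]]
ft_force: [0.1, -0.1, -1.3]
grip_width: 0.0514
```

Run:
```python
from h import *
import pickle
o=env.observe();p=env.get_image("wrist");cv2.imwrite("pics/w1.png",p["frame"])
pickle.dump((o,p),open("w1.pkl","wb"))
for k in ["time_s","q","qvel","position","tool_rot","ft_force"]: print(k,np.round(o[k],4).tolist())
print(cv2.imwrite("pics/w1b.png",cv2.resize(p["frame"],(768,576),interpolation=cv2.INTER_CUBIC)))
```

```text
time_s 2.95
q [15.8005, 29.3932, 45.5939, -0.0062, 104.9846, -22.409]
qvel [-0.0471, -0.0704, -0.1825, 0.0324, 0.055, 0.1139]
position [0.5735, 0.2844, 0.3429]
tool_rot [[-0.6185, 0.7858, 0.0005], [0.7858, 0.6185, 0.0], [-0.0003, 0.0004, -1.0]]
ft_force [0.0904, -0.1393, -1.2839]
True
```

View pics/w1b.png

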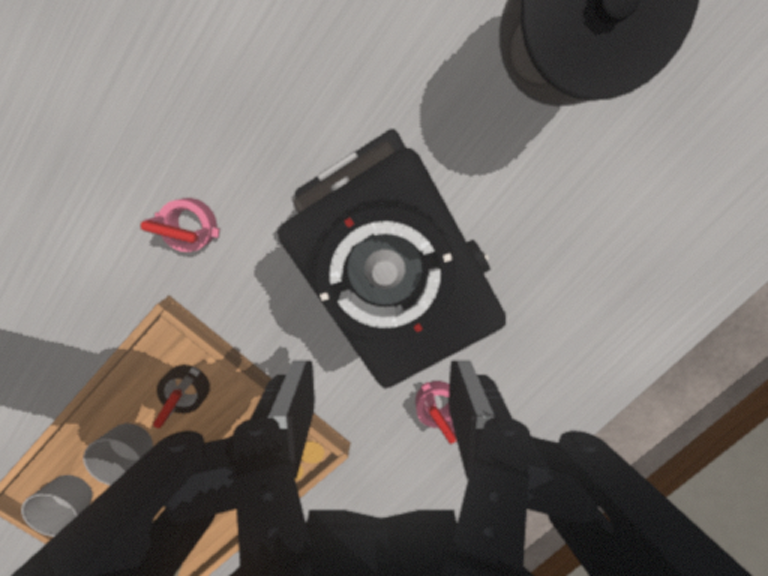

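The wrist view shows the ring at about (385,275) (1.5x), white marks (447,257), (324,297), red marks (349,222), (418,328). Now numbers for the axis and slot direction.

Run:
```python
from h import *
import pickle
o,p=pickle.load(open("w1.pkl","rb"));T=wristT(p,o)
f=p["frame"].astype(int);b,g,r=f[...,0],f[...,1],f[...,2]
vv,uu=np.mgrid[:384,:512]
roi=(np.hypot(uu-256.7,vv-183)<55)
m=roi&(f.min(2)>130)
X=onz(p,np.c_[uu[m],vv[m]],.2,T)
c0=np.array([.573,.286])
for it in range(20):
    d=np.hypot(*(X[:,:2]-c0).T); k=(d>.026)&(d<.040)
    # sector-balanced mean
    # fit circle via outer edge: use algebraic fit on all ring pixels
    A=np.c_[2*X[k][:,:2],np.ones(k.sum())];s=np.linalg.lstsq(A,(X[k][:,:2]**2).sum(1),rcond=None)[0];c0=s[:2]
print("ring",c0,np.sqrt(s[2]+c0@c0))
for nm,mm in [("white",m),("red",roi&(r-np.maximum(g,b)>40))]:
    for a,c in cen(mm):
        x=onz(p,c,.2,T)[0]-[*c0,0]; 
        if a<60: print(nm,a,c,x.round(4)[:2],np.hypot(*x[:2]).round(4),np.degrees(np.arctan2(x[1],x[0])).round(2))
# red bar of carrier
red=(r-np.maximum(g,b)>50)
for a,c in cen(red):
    if a>30: print("bar",a,c,onz(p,c,.071,T)[0][:2],onz(p,c,.064,T)[0][:2])
# dark/bright azimuth profile at r=34mm
th=np.radians(np.arange(0,360,2)); 
P=np.c_[c0[0]+.034*np.cos(th),c0[1]+.034*np.sin(th),np.full(len(th),.2)]
uv=proj(p,P,T); gray=cv2.cvtColor(p["frame"],cv2.COLOR_BGR2GRAY)
val=cv2.remap(gray,uv[:,0].astype(np.float32)[None],uv[:,1].astype(np.float32)[None],cv2.INTER_LINEAR)[0].astype(float)
for c in (60,240):
    deg=np.arange(0,360,2);k=(abs(deg-c)<30); w=np.clip(140-val[k],0,None); print("slot",(w*deg[k]).sum()/w.sum(),list(zip(deg[k],val[k].astype(int)))[::2])
```

```text
ring [0.57442667 0.28641439] 0.033729149080320216
white 23 [298.0, 171.39] [0.0249 0.0363] 0.044 55.53
white 23 [215.91, 197.26] [-0.0239 -0.0374] 0.0444 -122.62
red 29 [232.31, 147.86] [-0.0413  0.0142] 0.0437 160.96
red 24 [278.33, 218.12] [ 0.0421 -0.0153] 0.0448 -19.93
bar 536 [116.96, 147.92] [0.40753205 0.17517296] [0.40553317 0.17216633]
bar 38 [293.45, 261.05] [0.72991242 0.19100955] [0.7335108  0.18827788]
bar 147 [110.47, 272.97] [ 0.50312761 -0.01717116] [ 0.50278849 -0.02351732]
bar 191 [294.49, 282.16] [0.75833224 0.16084899] [0.76242405 0.15759366]
slot 56.93260869565217 [(np.int64(32), np.int64(205)), (np.int64(36), np.int64(202)), (np.int64(40), np.int64(201)), (np.int64(44), np.int64(178)), (np.int64(48), np.int64(83)), (np.int64(52), np.int64(38)), (np.int64(56), np.int64(39)), (np.int64(60), np.int64(38)), (np.int64(64), np.int64(43)), (np.int64(68), np.int64(162)), (np.int64(72), np.int64(200)), (np.int64(76), np.int64(212)), (np.int64(80), np.int64(217)), (np.int64(84), np.int64(201)), (np.int64(88), np.int64(202))]
slot 235.31725888324874 [(np.int64(212), np.int64(208)), (np.int64(216), np.int64(218)), (np.int64(220), np.int64(203)), (np.int64(224), np.int64(190)), (np.int64(228), np.int64(58)), (np.int64(232), np.int64(40)), (np.int64(236), np.int64(39)), (np.int64(240), np.int64(55)), (np.int64(244), np.int64(103)), (np.int64(248), np.int64(159)), (np.int64(252), np.int64(200)), (np.int64(256), np.int64(199)), (np.int64(260), np.int64(200)), (np.int64(264), np.int64(202)), (np.int64(268), np.int64(203))]
```

>>> servo_tool --commands '[{"linear":[-194,-244,130],"angular":[0,0,33],"gripper":0.2},{"linear":[-194,-244,130],"angular":[0,0,33],"gripper":0.2},{"linear":[-194,-244,130],"angular":[0,0,33],"gripper":0.2},{"linear":[-194,-244,130],"angular":[0,0,33],"gripper":0.2},{"linear":[-194,-244,130],"angular":[0,0,33],"gripper":0.2},{"linear":[-194,-244,130],"angular":[0,0,33],"gripper":0.2},{"linear":[-194,-244,130],"angular":[0,0,33],"gripper":0.2},{"linear":[-194,-244,130],"angular":[0,0,33],"gripper":0.2},{"linear":[-194,-244,130],"angular":[0,0,33],"gripper":0.2},{"linear":[-194,-244,130],"angular":[0,0,33],"gripper":0.2},{"linear":[-194,-244,130],"angular":[0,0,33],"gripper":0.2}]'

```text
time_s: 4.1
position: [0.5027, -0.0172, 0.2129]
tool_rot: [[-0.093, 0.996, 0.001], [0.996, 0.093, -0.0], [-0.0, 0.001, -1.0]]
ft_force: [-0.2, 0.5, -0.2]
grip_width: 0.0513
```

Run:
```python
from h import *
import pickle
o=env.observe();p=env.get_image("wrist")
pickle.dump((o,p),open("w2.pkl","wb"))
for k in ["time_s","q","position","tool_rot","ft_force"]: print(k,np.round(o[k],4).tolist())
T=wristT(p,o);f=p["frame"].astype(int);b,g,r=f[...,0],f[...,1],f[...,2]
red=(r-np.maximum(g,b)>50)
n,l,st,c=cv2.connectedComponentsWithStats(red.astype(np.uint8))
for i in range(1,n):
    if st[i,4]>60:
        v,u=np.where(l==i); X=onz(p,np.c_[u,v],.071,T)[:,:2]
        (cx,cy),wh,a=cv2.minAreaRect((X*1e4).astype(np.float32)); 
        box=cv2.boxPoints(((cx,cy),wh,a))/1e4
        ev=np.linalg.eigh(np.cov(X.T))[1][:,1]
        print(st[i],c[i].round(1),X.mean(0).round(4),np.round([cx/1e4,cy/1e4],4),np.round(wh,0)/10,np.degrees(np.arctan2(ev[1],ev[0])),proj(p,[[cx/1e4,cy/1e4,.071]],T))
for t in env.trace(p,"carrier"): print(t["confidence"],t["extent"])
cv2.imwrite("pics/w2b.png",cv2.resize(p["frame"],(768,576),interpolation=cv2.INTER_CUBIC))
```

```text
time_s 4.1
q [-15.4698, 18.5069, 84.6224, 0.0085, 76.7978, -20.8296]
position [0.5027, -0.0172, 0.2129]
tool_rot [[-0.0934, 0.9956, 0.0013], [0.9956, 0.0934, -0.0002], [-0.0003, 0.0012, -1.0]]
ft_force [-0.2234, 0.4577, -0.1621]
[249 160  11  52 471] [253.6 185.4] [ 0.5027 -0.0179] [ 0.5028 -0.0186] [ 9.8 54.4] 93.40865310953541 [[253.6353527  186.27043077]]
0.85 [133.0, 0.5, 199.5, 28.6]
0.7 [486.3, 8.4, 509.2, 66.9]
0.68 [230.5, 143.2, 276.5, 212.3]
```

View pics/w2b.png

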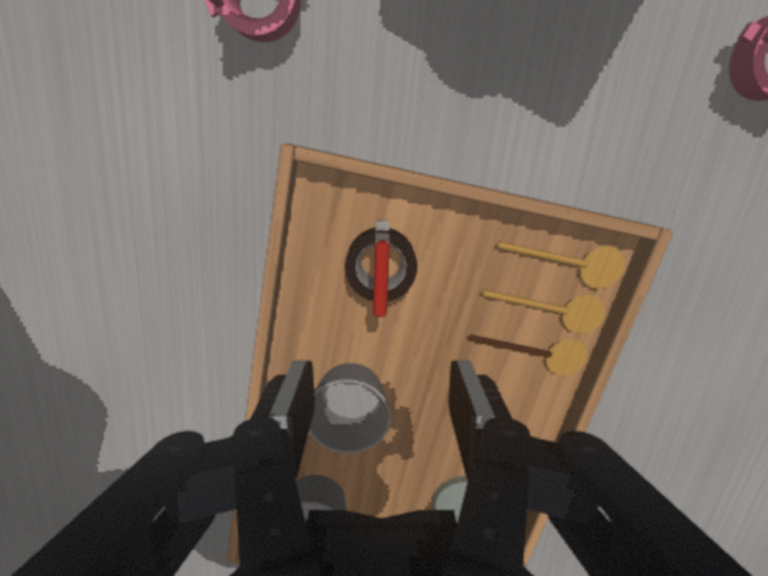

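The bar measures 54.4 × 9.8 mm at (0.5028, -0.0186), azimuth 93.4°, on the black ring in the tray (pixel (253,186)): the true carrier. Descending to grasp.

>>> servo_tool --commands '[{"linear":[-1.4,0,40],"angular":[0,0,2],"gripper":0.2},{"linear":[-1.4,0,80],"angular":[0,0,2],"gripper":0.2},{"linear":[-1.4,0,115],"angular":[0,0,2],"gripper":0.2},{"linear":[-1.4,0,140],"angular":[0,0,2],"gripper":0.2},{"linear":[-1.4,0,152],"angular":[0,0,2],"gripper":0.2},{"linear":[-1.4,0,156],"angular":[0,0,2],"gripper":0.2},{"linear":[-1.4,0,156],"angular":[0,0,2],"gripper":0.2}]'

```text
time_s: 4.9
position: [0.5027, -0.019, 0.0563]
tool_rot: [[-0.058, 0.998, -0.0], [0.998, 0.058, 0.0], [0.0, -0.0, -1.0]]
ft_force: [-0.3, -0.3, -0.3]
grip_width: 0.0513
```

>>> servo_tool --commands '[{"linear":[0,0,0],"angular":[0,0,0],"gripper":-1},{"linear":[0,0,0],"angular":[0,0,0],"gripper":-1},{"linear":[0,0,0],"angular":[0,0,0],"gripper":-1},{"linear":[0,0,0],"angular":[0,0,0],"gripper":-1},{"linear":[0,0,0],"angular":[0,0,0],"gripper":-1},{"linear":[0,0,0],"angular":[0,0,0],"gripper":-1},{"linear":[0,0,0],"angular":[0,0,0],"gripper":-1}]' --force 60

```text
time_s: 5.6
position: [0.5027, -0.0194, 0.0571]
tool_rot: [[-0.057, 0.998, 0.001], [0.998, 0.057, -0.0], [-0.0, 0.001, -1.0]]
ft_force: [-1.8, 1.1, 5.6]
grip_width: 0.0085
```

>>> servo_tool --commands '[{"linear":[0,0,-5],"angular":[0,0,0],"gripper":-1},{"linear":[0,0,-20],"angular":[0,0,0],"gripper":-1},{"linear":[0,0,-50],"angular":[0,0,0],"gripper":-1},{"linear":[0,0,-90],"angular":[0,0,0],"gripper":-1},{"linear":[0,0,-130],"angular":[0,0,0],"gripper":-1},{"linear":[0,0,-170],"angular":[0,0,0],"gripper":-1},{"linear":[0,0,-210],"angular":[0,0,0],"gripper":-1},{"linear":[0,0,-240],"angular":[0,0,0],"gripper":-1},{"linear":[0,0,-250],"angular":[0,0,0],"gripper":-1},{"linear":[0,0,-250],"angular":[0,0,0],"gripper":-1}]'

```text
time_s: 6.6
position: [0.5026, -0.0194, 0.3068]
tool_rot: [[-0.057, 0.998, 0.001], [0.998, 0.057, -0.0], [-0.0, 0.001, -1.0]]
ft_force: [0.4, -0.2, -2.6]
grip_width: 0.0086
```

Run:
```python
from h import *
import pickle
o=env.observe();p=env.get_image("wrist");s=env.get_image("side")
pickle.dump((o,p,s),open("w3.pkl","wb"))
for k in ["time_s","q","position","tool_rot","ft_force","wrist_torque","grip_width"]: print(k,np.round(o[k],4).tolist())
cv2.imwrite("pics/w3b.png",cv2.resize(p["frame"],(768,576),interpolation=cv2.INTER_CUBIC))
cv2.imwrite("pics/s3b.png",cv2.resize(s["frame"][60:260,200:400],(800,800))[:600])
```

```text
time_s 6.6
q [-15.7196, 14.6687, 74.2614, 0.0002, 90.9814, -19.0014]
position [0.5026, -0.0194, 0.3068]
tool_rot [[-0.0572, 0.9984, 0.0015], [0.9984, 0.0572, -0.0004], [-0.0005, 0.0015, -1.0]]
ft_force [0.3954, -0.2303, -2.5816]
wrist_torque [-0.0161, 0.0141, 0.0614]
grip_width 0.0086
```

View pics/w3b.png

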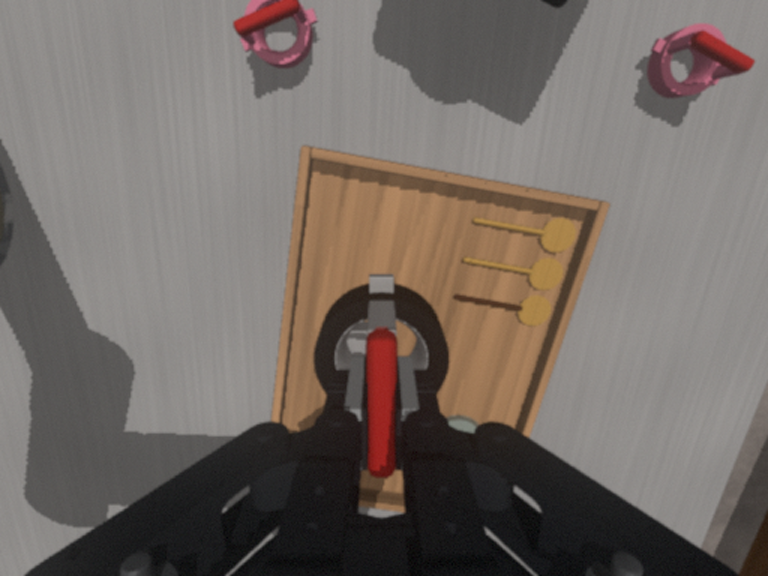

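View pics/s3b.png

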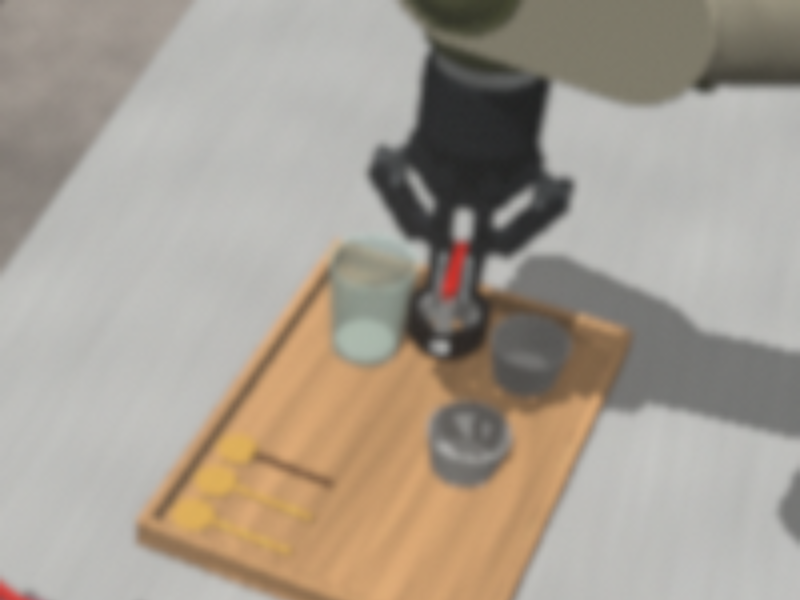

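Run:
```python
from h import *
import pickle
o,p,s=pickle.load(open("w3.pkl","rb"))
T=np.array(p["T_tool_cam"])
g=cv2.cvtColor(p["frame"],cv2.COLOR_BGR2GRAY)
print(g[176:204,254])
for dx in (-.002,0,.002): 
  print(dx,"lug end top/bottom",proj(p,[[.0345+dx,0,.0301],[.0345+dx,0,.0351]],T).round(1).tolist(),"bar end top",proj(p,[[.027+dx,0,-.0139],[-.027+dx,0,-.0139]],T).round(1).tolist(),"ring top near +x outer",proj(p,[[.028+dx,0,.0231]],T).round(1).tolist())
r=p["frame"].astype(int); m=(r[...,2]-r[...,:2].max(2)>50); m[:150]=0
v,u=np.where(m);print("red",v.min(),v.max(),u.min(),u.max())
# dark ring extents on row
print(proj(p,[[0,.028,.0231],[0,-.028,.0231]],T)); print(g[236:240,205:305].min(0)[:20],)
lug=g[180:200,235:275]; print((g[187,235:275]).tolist())
```

```text
[134 135 135 134 134 134 118  97 118 145 143 141 139 140 138 138 136 133
 110  60  38  37  39  47  70  89  92  91]
-0.002 lug end top/bottom [[253.6, 186.4], [253.6, 184.1]] bar end top [[253.5, 229.6], [253.4, 323.0]] ring top near +x outer [[253.6, 200.5]]
0 lug end top/bottom [[253.6, 183.3], [253.6, 181.0]] bar end top [[253.5, 225.7], [253.4, 319.9]] ring top near +x outer [[253.6, 197.3]]
0.002 lug end top/bottom [[253.6, 180.1], [253.6, 177.9]] bar end top [[253.5, 221.7], [253.4, 316.8]] ring top near +x outer [[253.6, 194.1]]
red 219 317 244 264
[[298.95077903 240.18246604]
 [208.23045433 240.09820936]]
[118 119 120 105  73  44  37  39  38  35  39  35  37  36  35  36  34  47
  95 101]
[121, 123, 123, 126, 124, 126, 129, 132, 131, 130, 127, 135, 140, 140, 142, 142, 141, 142, 142, 141, 139, 142, 140, 140, 141, 139, 136, 119, 110, 123, 131, 134, 138, 136, 135, 130, 130, 125, 124, 123]
```

>>> servo_tool --commands '[{"linear":[301,89,0],"angular":[0,0,37],"gripper":-1},{"linear":[301,89,0],"angular":[0,0,37],"gripper":-1},{"linear":[301,89,0],"angular":[0,0,37],"gripper":-1},{"linear":[301,89,0],"angular":[0,0,37],"gripper":-1},{"linear":[301,89,0],"angular":[0,0,37],"gripper":-1},{"linear":[301,89,0],"angular":[0,0,37],"gripper":-1},{"linear":[301,89,0],"angular":[0,0,37],"gripper":-1},{"linear":[301,89,0],"angular":[0,0,37],"gripper":-1},{"linear":[301,89,30],"angular":[0,0,37],"gripper":-1},{"linear":[301,89,45],"angular":[0,0,37],"gripper":-1},{"linear":[301,89,45],"angular":[0,0,37],"gripper":-1},{"linear":[301,89,45],"angular":[0,0,37],"gripper":-1}]'

```text
time_s: 7.9
position: [0.5742, 0.2857, 0.2609]
tool_rot: [[0.556, 0.831, -0.001], [0.831, -0.556, -0.0], [-0.001, -0.001, -1.0]]
ft_force: [0.1, 1.0, -0.6]
grip_width: 0.0088
```

Run:
```python
from h import *
import pickle
o=env.observe();p=env.get_image("wrist");s=env.get_image("side");t=env.get_image("top")
pickle.dump((o,p,s,t),open("w4.pkl","wb"))
for k in ["time_s","q","position","tool_rot","ft_force","wrist_torque","grip_width"]: print(k,np.round(o[k],4).tolist())
R=np.array(o["tool_rot"]);print(np.degrees(np.arctan2(R[1,0],R[0,0])), R.T@(np.array([.574,.2863,.2351])-o["position"])*1e3)
cv2.imwrite("pics/w4b.png",cv2.resize(p["frame"],(768,576),interpolation=cv2.INTER_CUBIC))
cv2.imwrite("pics/s4b.png",cv2.resize(s["frame"][170:290,170:310],None,fx=5,fy=5))
```

```text
time_s 7.9
q [15.8955, 30.7996, 56.1303, -0.0067, 93.1484, 49.6497]
position [0.5742, 0.2857, 0.2609]
tool_rot [[0.5556, 0.8314, -0.0013], [0.8314, -0.5556, -0.0005], [-0.0011, -0.0008, -1.0]]
ft_force [0.0653, 1.0153, -0.6064]
wrist_torque [-0.0277, -0.052, 0.0084]
grip_width 0.0088
56.24545910885108 [ 0.44397479 -0.50911241 25.78570361]
```

View pics/w4b.png

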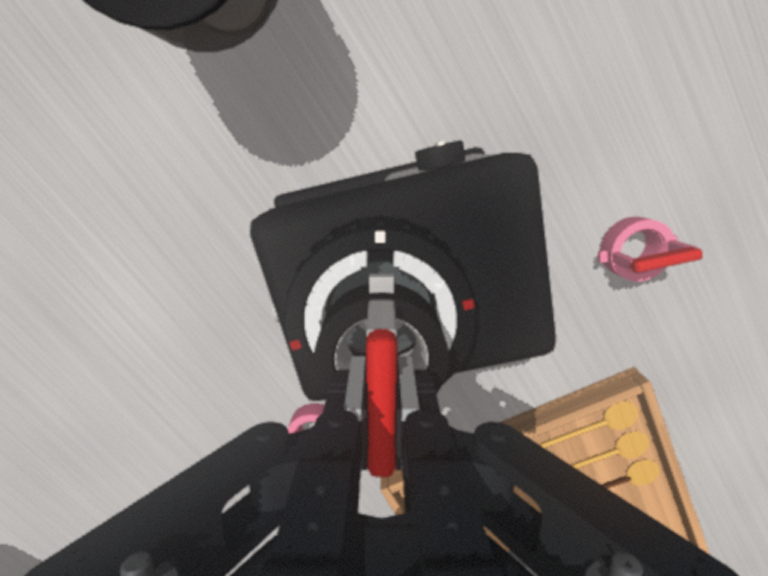

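View pics/s4b.png

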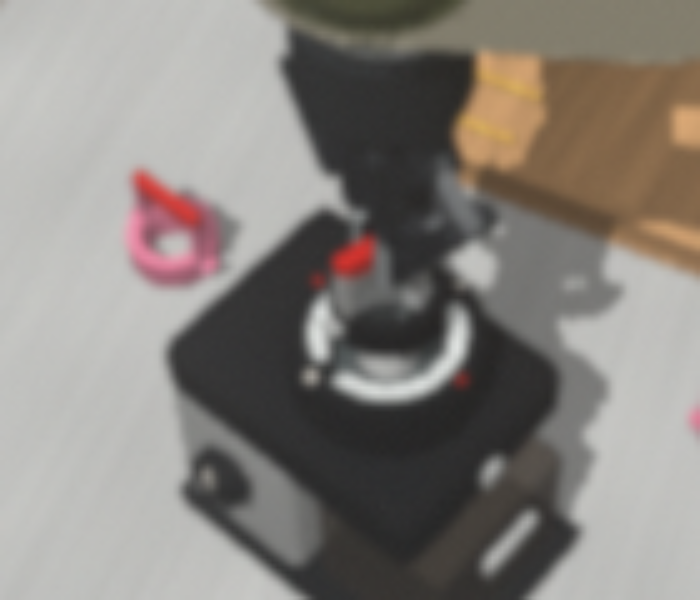

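Run:
```python
from h import *
import pickle
o,p,s,t=pickle.load(open("w4.pkl","rb"));T=wristT(p,o)
f=p["frame"].astype(int);b,g,r=f[...,0],f[...,1],f[...,2]
m=(r-np.maximum(g,b)>40); Q=[]
for a,c in cen(m):
    if 180<c[0]<330 and 195<c[1]<240 and a<60: Q.append(onz(p,c,.2,T)[0]);print(a,c,Q[-1])
for a,c in cen(f.min(2)>150):
    if 240<c[0]<265 and 150<c[1]<166: w=onz(p,c,.2,T)[0];print("white",a,c,w)
R=np.array(o["tool_rot"])
mid=(Q[0]+Q[1])/2;print(mid,(R.T@(mid-o["position"])*1e3).round(2),(R.T@(w-o["position"])*1e3).round(2))
```

```text
52 [311.71, 202.54] [0.61612421 0.27093357 0.2       ]
44 [196.5, 229.5] [0.53255769 0.30045418 0.2       ]
white 112868 [247.34, 155.87] [0.59623149 0.32564792 0.2       ]
white 53 [252.94, 157.57] [0.59879952 0.32250424 0.2       ]
[0.57434095 0.28569387 0.2       ] [ 0.17  0.14 60.89] [4.436e+01 2.000e-02 6.084e+01]
```

Lug, slot and white mark line up (columns 381 vs 380 in the view); the red marks' midpoint is within 0.2 mm of the tool axis. Lowering gently.

>>> servo_tool --commands '[{"linear":[0.2,0,5],"angular":[0,0,0],"gripper":-1},{"linear":[0.2,0,10],"angular":[0,0,0],"gripper":-1},{"linear":[0.2,0,14],"angular":[0,0,0],"gripper":-1},{"linear":[0.2,0,17],"angular":[0,0,0],"gripper":-1},{"linear":[0.2,0,20],"angular":[0,0,0],"gripper":-1},{"linear":[0.2,0,22],"angular":[0,0,0],"gripper":-1},{"linear":[0.2,0,24],"angular":[0,0,0],"gripper":-1},{"linear":[0.2,0,24],"angular":[0,0,0],"gripper":-1}]'

```text
time_s: 8.85
position: [0.5742, 0.2864, 0.2371]
tool_rot: [[0.555, 0.832, -0.0], [0.832, -0.555, -0.0], [-0.0, -0.0, -1.0]]
ft_force: [0.6, -0.8, -0.7]
grip_width: 0.0087
```

>>> servo_tool --commands '[{"linear":[0,0,1],"angular":[0,0,0],"gripper":-1},{"linear":[0,0,2],"angular":[0,0,0],"gripper":-1},{"linear":[0,0,3],"angular":[0,0,0],"gripper":-1},{"linear":[0,0,3],"angular":[0,0,0],"gripper":-1}]'

```text
time_s: 9.25
position: [0.5742, 0.2864, 0.2342]
tool_rot: [[0.555, 0.832, -0.0], [0.832, -0.555, -0.0], [-0.0, -0.0, -1.0]]
ft_force: [1.4, 0.6, -1.5]
grip_width: 0.0092
```

>>> servo_tool --commands '[{"linear":[0,0,0.7],"angular":[0,0,0],"gripper":-1},{"linear":[0,0,1.4],"angular":[0,0,0],"gripper":-1},{"linear":[0,0,2],"angular":[0,0,0],"gripper":-1},{"linear":[0,0,2],"angular":[0,0,0],"gripper":-1}]'

```text
time_s: 9.65
position: [0.5743, 0.2864, 0.2322]
tool_rot: [[0.555, 0.832, -0.0], [0.832, -0.555, -0.0], [-0.0, -0.0, -1.0]]
ft_force: [-0.1, 0.2, -2.4]
grip_width: 0.0086
```

>>> servo_tool --commands '[{"linear":[0,0,1],"angular":[0,0,0],"gripper":-1},{"linear":[0,0,2],"angular":[0,0,0],"gripper":-1},{"linear":[0,0,2.5],"angular":[0,0,0],"gripper":-1},{"linear":[0,0,2.5],"angular":[0,0,0],"gripper":-1}]'

```text
time_s: 10.05
position: [0.5743, 0.2864, 0.2302]
tool_rot: [[0.555, 0.832, 0.0], [0.832, -0.555, 0.0], [0.0, 0.0, -1.0]]
ft_force: [-0.7, 0.1, 0.2]
grip_width: 0.0091
```

>>> servo_tool --commands '[{"linear":[0,0,1],"angular":[0,0,0],"gripper":-1},{"linear":[0,0,2],"angular":[0,0,0],"gripper":-1},{"linear":[0,0,3],"angular":[0,0,0],"gripper":-1},{"linear":[0,0,4],"angular":[0,0,0],"gripper":-1},{"linear":[0,0,4],"angular":[0,0,0],"gripper":-1}]'

```text
time_s: 10.55
position: [0.5743, 0.2865, 0.2262]
tool_rot: [[0.555, 0.832, 0.001], [0.832, -0.555, 0.0], [0.001, 0.0, -1.0]]
ft_force: [-1.5, -0.7, 4.4]
grip_width: 0.0088
```

>>> servo_tool --commands '[{"linear":[0,0,1],"angular":[0,0,0],"gripper":-1},{"linear":[0,0,2],"angular":[0,0,0],"gripper":-1},{"linear":[0,0,3],"angular":[0,0,0],"gripper":-1},{"linear":[0,0,3.5],"angular":[0,0,0],"gripper":-1},{"linear":[0,0,3.5],"angular":[0,0,0],"gripper":-1}]'

```text
time_s: 11.05
position: [0.5744, 0.2865, 0.2233]
tool_rot: [[0.555, 0.832, 0.001], [0.832, -0.555, 0.0], [0.001, 0.001, -1.0]]
ft_force: [-3.2, -0.5, 8.9]
grip_width: 0.0086
```

>>> servo_tool --commands '[{"linear":[0,0,0.8],"angular":[0,0,0],"gripper":-1},{"linear":[0,0,0.8],"angular":[0,0,2],"gripper":-1},{"linear":[0,0,0.8],"angular":[0,0,5],"gripper":-1},{"linear":[0,0,0.8],"angular":[0,0,8],"gripper":-1},{"linear":[0,0,0.8],"angular":[0,0,8],"gripper":-1}]'

```text
time_s: 11.55
position: [0.5748, 0.2865, 0.2228]
tool_rot: [[0.667, 0.745, 0.003], [0.745, -0.667, 0.001], [0.003, 0.002, -1.0]]
ft_force: [-1.1, 0.5, 8.6]
grip_width: 0.009
```

Run:
```python
from h import *
o=env.observe()
for k in ["q","position","ft_force","wrist_torque","grip_width"]: print(k,np.round(o[k],4).tolist())
R=np.array(o["tool_rot"]);print(np.degrees(np.arctan2(R[1,0],R[0,0])))
```

```text
q [15.9533, 31.942, 60.2845, -0.003, 87.5987, 57.7538]
position [0.5748, 0.2865, 0.2228]
ft_force [-1.0824, 0.5423, 8.5997]
wrist_torque [-0.0666, 0.1513, 0.002]
grip_width 0.009
48.19977781440986
```

>>> servo_tool --commands '[{"linear":[0,0,0],"angular":[0,0,5],"gripper":-1},{"linear":[0,0,0],"angular":[0,0,10],"gripper":-1},{"linear":[0,0,0],"angular":[0,0,15],"gripper":-1},{"linear":[0,0,0],"angular":[0,0,20],"gripper":-1},{"linear":[0,0,0],"angular":[0,0,25],"gripper":-1},{"linear":[0,0,0],"angular":[0,0,25],"gripper":-1}]'

```text
time_s: 12.15
position: [0.575, 0.2865, 0.2228]
tool_rot: [[0.92, 0.393, 0.003], [0.393, -0.92, 0.001], [0.003, 0.001, -1.0]]
ft_force: [0.1, 0.4, 8.7]
grip_width: 0.0087
```

```bash
cat > st.py <<'E'
from h import *
o=env.observe()
for k in ["position","ft_force","wrist_torque","grip_width"]: print(k,np.round(o[k],4).tolist())
R=np.array(o["tool_rot"]);print("az",np.degrees(np.arctan2(R[1,0],R[0,0])),"tilt",R[:2,2],"to mouth",(R.T@(np.array([.5743,.2864,.2231])-o["position"])*1e3).round(2))
E
python3 st.py
```

```text
position [0.575, 0.2865, 0.2228]
ft_force [0.1084, 0.4232, 8.7301]
wrist_torque [-0.0043, 0.0475, -0.1008]
grip_width 0.0087
az 23.134789741971684 tilt [0.00328755 0.00081537] to mouth [-0.67 -0.19 -0.27]
```

>>> servo_tool --commands '[{"linear":[0,0,0],"angular":[0,0,5],"gripper":-1},{"linear":[0,0,0],"angular":[0,0,10],"gripper":-1},{"linear":[0,0,0],"angular":[0,0,15],"gripper":-1},{"linear":[0,0,0],"angular":[0,0,20],"gripper":-1},{"linear":[0,0,0],"angular":[0,0,25],"gripper":-1},{"linear":[0,0,0],"angular":[0,0,30],"gripper":-1},{"linear":[0,0,0],"angular":[0,0,35],"gripper":-1},{"linear":[0,0,0],"angular":[0,0,35],"gripper":-1}]'

```text
time_s: 12.95
position: [0.575, 0.2865, 0.2228]
tool_rot: [[0.979, -0.206, 0.003], [-0.206, -0.979, 0.001], [0.003, -0.002, -1.0]]
ft_force: [0.5, 0.4, 8.7]
grip_width: 0.0088
```

```bash
python3 st.py
```

```text
position [0.575, 0.2865, 0.2228]
ft_force [0.461, 0.3654, 8.7087]
wrist_torque [0.0129, 0.0774, -0.0175]
grip_width 0.0088
az -11.863708783256245 tilt [0.00328159 0.00084514] to mouth [-0.64  0.25 -0.27]
```

>>> servo_tool --commands '[{"linear":[0,0,0],"angular":[0,0,1],"gripper":-1},{"linear":[0,0,0],"angular":[0,0,2],"gripper":-1},{"linear":[0,0,0],"angular":[0,0,3],"gripper":-1},{"linear":[0,0,0],"angular":[0,0,4],"gripper":-1},{"linear":[0,0,0],"angular":[0,0,5],"gripper":-1},{"linear":[0,0,0],"angular":[0,0,5],"gripper":-1}]'

```text
time_s: 13.55
position: [0.575, 0.2865, 0.2229]
tool_rot: [[0.958, -0.288, 0.003], [-0.288, -0.958, 0.001], [0.003, -0.002, -1.0]]
ft_force: [-0.3, 0.1, 8.2]
grip_width: 0.0089
```

```bash
python3 st.py
```

```text
position [0.575, 0.2865, 0.2229]
ft_force [-0.3101, 0.0779, 8.172]
wrist_torque [-0.0377, 0.0755, 0.0469]
grip_width 0.0089
az -16.744997935408865 tilt [0.00333206 0.0008349 ] to mouth [-0.64  0.27 -0.25]
```

>>> servo_tool --commands '[{"linear":[0,0,0],"angular":[0,0,1],"gripper":-1},{"linear":[0,0,0],"angular":[0,0,2],"gripper":-1},{"linear":[0,0,0],"angular":[0,0,2],"gripper":-1}]'

```text
time_s: 13.85
position: [0.575, 0.2865, 0.2228]
tool_rot: [[0.947, -0.321, 0.003], [-0.321, -0.947, 0.001], [0.003, -0.002, -1.0]]
ft_force: [-0.8, 0.2, 8.6]
grip_width: 0.0091
```

```bash
python3 st.py
```

```text
position [0.575, 0.2865, 0.2228]
ft_force [-0.779, 0.2398, 8.6072]
wrist_torque [-0.0565, 0.0789, 0.0304]
grip_width 0.0091
az -18.746364936066666 tilt [0.00339166 0.00080589] to mouth [-0.65  0.31 -0.26]
```

>>> servo_tool --commands '[{"linear":[0,0,0],"angular":[0,0,1],"gripper":-1},{"linear":[0,0,0],"angular":[0,0,2],"gripper":-1},{"linear":[0,0,0],"angular":[0,0,2],"gripper":-1}]'

```text
time_s: 14.15
position: [0.5751, 0.2867, 0.2229]
tool_rot: [[0.935, -0.353, 0.004], [-0.353, -0.935, 0.001], [0.003, -0.002, -1.0]]
ft_force: [0.7, 0.7, 8.1]
grip_width: 0.0089
```

```bash
python3 st.py
```

```text
position [0.5751, 0.2867, 0.2229]
ft_force [0.7147, 0.6966, 8.1449]
wrist_torque [0.0882, -0.0863, 0.5238]
grip_width 0.0089
az -20.692794251388438 tilt [0.0037997  0.00122556] to mouth [-0.64  0.59 -0.24]
```

Stop felt: torque jumped to 0.52 N·m at azimuth -20.7°, which agrees with the red marks at -19.5°. Relieving pressure.

>>> servo_tool --commands '[{"linear":[0,0,-1],"angular":[0,0,0],"gripper":-1},{"linear":[0,0,-2],"angular":[0,0,0],"gripper":-1},{"linear":[0,0,-3],"angular":[0,0,0],"gripper":-1},{"linear":[0,0,-3.5],"angular":[0,0,-0.3],"gripper":-1},{"linear":[0,0,-3.5],"angular":[0,0,-0.3],"gripper":-1}]'

```text
time_s: 14.65
position: [0.575, 0.2866, 0.2246]
tool_rot: [[0.937, -0.348, 0.001], [-0.348, -0.937, 0.001], [0.001, -0.001, -1.0]]
ft_force: [4.1, 2.1, -0.6]
grip_width: 0.0088
```

```bash
python3 st.py
```

```text
position [0.575, 0.2866, 0.2246]
ft_force [4.0584, 2.1179, -0.6]
wrist_torque [0.3474, -0.7928, 0.4186]
grip_width 0.0088
az -20.395177024841658 tilt [0.00136468 0.00059575] to mouth [-0.57  0.45  1.55]
```

It rose only 1.8 mm, so it is still under the flange rather than in the notch. Pressing down again and feeling further.

>>> servo_tool --commands '[{"linear":[0,0,1.5],"angular":[0,0,0],"gripper":-1},{"linear":[0,0,3],"angular":[0,0,0],"gripper":-1},{"linear":[0,0,4],"angular":[0,0,0],"gripper":-1},{"linear":[0,0,4],"angular":[0,0,0],"gripper":-1}]'

```text
time_s: 15.05
position: [0.575, 0.2867, 0.2234]
tool_rot: [[0.937, -0.349, 0.005], [-0.349, -0.937, 0.002], [0.004, -0.003, -1.0]]
ft_force: [1.0, 0.4, 13.6]
grip_width: 0.0092
```

```bash
python3 st.py
```

```text
position [0.575, 0.2867, 0.2234]
ft_force [1.0146, 0.4353, 13.5624]
wrist_torque [0.1054, -0.0226, 0.389]
grip_width 0.0092
az -20.397399372416647 tilt [0.00467384 0.00154012] to mouth [-0.57  0.58  0.26]
```

>>> servo_tool --commands '[{"linear":[-0.6,0.4,0],"angular":[0,0,0.7],"gripper":-1},{"linear":[-0.6,0.4,0],"angular":[0,0,1.3],"gripper":-1},{"linear":[-0.6,0.4,0],"angular":[0,0,1.3],"gripper":-1}]'

```text
time_s: 15.35
position: [0.5749, 0.2867, 0.2234]
tool_rot: [[0.929, -0.369, 0.006], [-0.369, -0.929, 0.002], [0.005, -0.004, -1.0]]
ft_force: [3.2, 1.7, 12.4]
grip_width: 0.0085
```

```bash
python3 st.py
```

```text
position [0.5749, 0.2867, 0.2234]
ft_force [3.2404, 1.7475, 12.4167]
wrist_torque [0.2528, -0.5014, 0.8476]
grip_width 0.0085
az -21.67153895250565 tilt [0.00628158 0.00187974] to mouth [-0.44  0.53  0.27]
```

>>> servo_tool --commands '[{"linear":[0,0,0],"angular":[0,0,-1],"gripper":-1},{"linear":[0,0,-1],"angular":[0,0,-1.2],"gripper":-1},{"linear":[0,0,-2],"angular":[0,0,-1.2],"gripper":-1},{"linear":[0,0,-2],"angular":[0,0,-1.2],"gripper":-1}]'

```text
time_s: 15.75
position: [0.5748, 0.2866, 0.2236]
tool_rot: [[0.937, -0.35, 0.004], [-0.35, -0.937, 0.001], [0.003, -0.003, -1.0]]
ft_force: [6.6, 4.3, 4.1]
grip_width: 0.0088
```

```bash
python3 st.py
```

```text
position [0.5748, 0.2866, 0.2236]
ft_force [6.6253, 4.2505, 4.0668]
wrist_torque [0.4441, -0.9879, 0.3858]
grip_width 0.0088
az -20.50345963698209 tilt [0.00386936 0.00136585] to mouth [-0.41  0.37  0.5 ]
```

>>> servo_tool --commands '[{"linear":[0,0,-0.7],"angular":[0,0,0],"gripper":-1},{"linear":[0,0,-1.4],"angular":[0,0,0],"gripper":-1},{"linear":[0,0,-1.4],"angular":[0,0,0],"gripper":-1}]'

```text
time_s: 16.05
position: [0.5747, 0.2866, 0.2243]
tool_rot: [[0.937, -0.35, 0.003], [-0.35, -0.937, 0.001], [0.002, -0.002, -1.0]]
ft_force: [7.6, 2.5, -0.3]
grip_width: 0.0088
```

```bash
python3 st.py
python3 - <<'E'
from h import *
p=env.get_image("wrist");cv2.imwrite("pics/w5b.png",cv2.resize(p["frame"],(768,576),interpolation=cv2.INTER_CUBIC))
E
```

```text
position [0.5747, 0.2866, 0.2243]
ft_force [7.6177, 2.4627, -0.3119]
wrist_torque [0.4884, -1.0971, 0.4235]
grip_width 0.0088
az -20.50297749030611 tilt [0.00282754 0.00119552] to mouth [-0.31  0.35  1.2 ]
```

View pics/w5b.png

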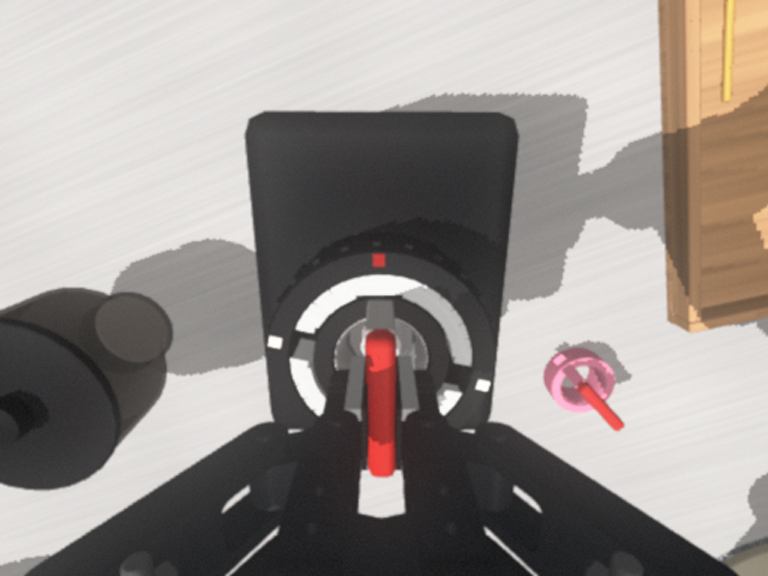

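The bar points at the red mark (379,260) and torque confirms the stop. The remaining side load of about 7 N comes from my lateral nudge, so I'll undo it, ease the torque and let the carrier float.

>>> servo_tool --commands '[{"linear":[0.6,-0.4,0.5],"angular":[0,0,-0.3],"gripper":-1},{"linear":[0.6,-0.4,0.5],"angular":[0,0,-0.5],"gripper":-1},{"linear":[0.6,-0.4,0.5],"angular":[0,0,-0.5],"gripper":-1}]' --force 40

```text
time_s: 16.4
position: [0.5748, 0.2867, 0.2242]
tool_rot: [[0.94, -0.342, 0.002], [-0.342, -0.94, 0.001], [0.001, -0.001, -1.0]]
ft_force: [4.3, 2.2, 3.8]
grip_width: 0.0088
```

```bash
python3 st.py
```

```text
position [0.5748, 0.2867, 0.2242]
ft_force [4.2887, 2.2141, 3.8464]
wrist_torque [0.5348, -0.7362, 0.1698]
grip_width 0.0088
az -20.01552920252089 tilt [0.00179423 0.00084384] to mouth [-0.4   0.42  1.13]
```

>>> servo_tool --commands '[{"linear":[0,0,-1],"angular":[0,0,0],"gripper":-1},{"linear":[0,0,-2],"angular":[0,0,0],"gripper":-1},{"linear":[0,0,-3],"angular":[0,0,0],"gripper":-1},{"linear":[0,0,-3],"angular":[0,0,0],"gripper":-1}]' --force 20

```text
time_s: 16.8
position: [0.5747, 0.2866, 0.2268]
tool_rot: [[0.94, -0.342, 0.001], [-0.342, -0.94, 0.001], [0.001, -0.001, -1.0]]
ft_force: [4.9, 2.5, 2.4]
grip_width: 0.0084
```

```bash
python3 st.py
```

```text
position [0.5747, 0.2866, 0.2268]
ft_force [4.9381, 2.4767, 2.3794]
wrist_torque [0.5923, -0.7987, 0.1849]
grip_width 0.0084
az -20.0228322277169 tilt [0.00106419 0.00069333] to mouth [-0.31  0.34  3.75]
```

>>> servo_tool --commands '[{"linear":[0,0,0],"angular":[0,0,0],"gripper":-0.5},{"linear":[0,0,0],"angular":[0,0,0],"gripper":-0.3},{"linear":[0,0,0],"angular":[0,0,0],"gripper":-0.2},{"linear":[0,0,0],"angular":[0,0,0],"gripper":-0.2},{"linear":[0,0,0],"angular":[0,0,0],"gripper":-0.2}]'

```text
time_s: 17.3
position: [0.5742, 0.2863, 0.2268]
tool_rot: [[0.94, -0.342, -0.001], [-0.342, -0.94, -0.0], [-0.0, 0.0, -1.0]]
ft_force: [-0.3, 0.4, -0.1]
grip_width: 0.034
```

```bash
python3 st.py
python3 - <<'E'
from h import *
import pickle
o=env.observe();p=env.get_image("wrist");s=env.get_image("side")
pickle.dump((o,p,s),open("w6.pkl","wb"))
cv2.imwrite("pics/w6b.png",cv2.resize(p["frame"],(768,576),interpolation=cv2.INTER_CUBIC))
cv2.imwrite("pics/s6b.png",cv2.resize(s["frame"][170:290,170:310],None,fx=5,fy=5))
E
```

```text
position [0.5742, 0.2863, 0.2268]
ft_force [-0.2955, 0.3902, -0.1477]
wrist_torque [0.0018, 0.0344, 0.0155]
grip_width 0.034
az -20.02408796697468 tilt [-0.00055548 -0.00020673] to mouth [ 0.1  -0.13  3.66]
```

View pics/w6b.png

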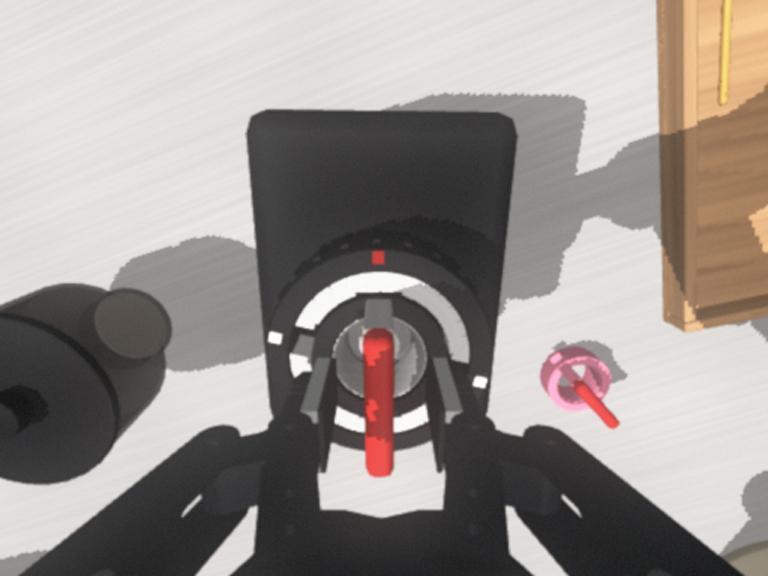

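View pics/s6b.png

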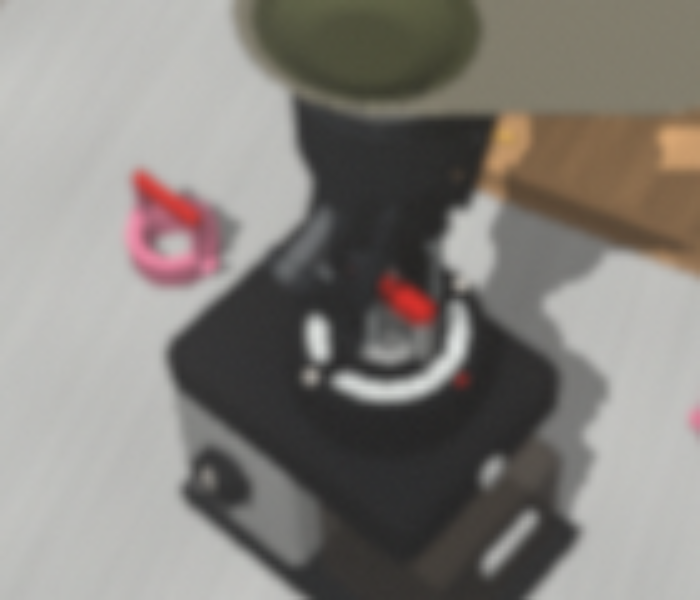

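The carrier is released with the bar at the red mark (378,258), upright. Height (22 vs 25 mm below) can't be told reliably from these pictures, so I'll feel the bar's top with the shut fingertips: expected z 0.241 locked, 0.238 under the flange.

>>> servo_tool --commands '[{"linear":[0,0,-10],"angular":[0,0,0],"gripper":-0.2},{"linear":[0,0,-25],"angular":[0,0,0],"gripper":-0.2},{"linear":[0,0,-45],"angular":[0,0,0],"gripper":-0.2},{"linear":[0,0,-45],"angular":[0,0,0],"gripper":-1},{"linear":[0,0,-45],"angular":[0,0,0],"gripper":-1},{"linear":[0,0,-40],"angular":[0,0,0],"gripper":-1},{"linear":[0,0,-34],"angular":[0,0,0],"gripper":-1},{"linear":[0,0,-29],"angular":[0,0,0],"gripper":-1},{"linear":[0,0,-28],"angular":[0,0,0],"gripper":-1},{"linear":[0,0,-28],"angular":[0,0,0],"gripper":-1}]'

```text
time_s: 18.4
position: [0.5742, 0.2864, 0.2544]
tool_rot: [[0.94, -0.342, -0.001], [-0.342, -0.94, -0.0], [-0.001, 0.0, -1.0]]
ft_force: [0.3, -0.1, -0.1]
grip_width: 0.0001
```

>>> servo_tool --commands '[{"linear":[0,0,0.5],"angular":[0,0,0],"gripper":-1},{"linear":[0,0,1],"angular":[0,0,0],"gripper":-1},{"linear":[0,0,1],"angular":[0,0,0],"gripper":-1}]'

```text
time_s: 18.7
position: [0.5743, 0.2864, 0.254]
tool_rot: [[0.94, -0.342, 0.0], [-0.342, -0.94, 0.0], [0.0, -0.0, -1.0]]
ft_force: [-0.2, -0.3, -0.5]
grip_width: -0.0003
```

>>> servo_tool --commands '[{"linear":[0,0,0.5],"angular":[0,0,0],"gripper":-1},{"linear":[0,0,1],"angular":[0,0,0],"gripper":-1},{"linear":[0,0,1],"angular":[0,0,0],"gripper":-1}]'

```text
time_s: 19.0
position: [0.5743, 0.2864, 0.2528]
tool_rot: [[0.94, -0.342, -0.0], [-0.342, -0.94, -0.0], [-0.0, 0.0, -1.0]]
ft_force: [-0.4, 0.4, 0.4]
grip_width: 0.0001
```

>>> servo_tool --commands '[{"linear":[0,0,0.5],"angular":[0,0,0],"gripper":-1},{"linear":[0,0,1],"angular":[0,0,0],"gripper":-1},{"linear":[0,0,1],"angular":[0,0,0],"gripper":-1}]'

```text
time_s: 19.3
position: [0.5743, 0.2864, 0.2521]
tool_rot: [[0.94, -0.342, 0.0], [-0.342, -0.94, 0.0], [0.0, -0.0, -1.0]]
ft_force: [0.0, 0.4, 1.4]
grip_width: -0.0
```

>>> servo_tool --commands '[{"linear":[0,0,0.5],"angular":[0,0,0],"gripper":-1},{"linear":[0,0,0.5],"angular":[0,0,0],"gripper":-1}]'

```text
time_s: 19.5
position: [0.5744, 0.2864, 0.252]
tool_rot: [[0.94, -0.342, 0.001], [-0.342, -0.94, 0.0], [0.001, -0.001, -1.0]]
ft_force: [-0.6, -0.8, 4.3]
grip_width: -0.0001
```

Contact at TCP z 0.252 (tips at 0.241): the underside is 22 mm below the mouth, so it is locked. Backing off.

>>> servo_tool --commands '[{"linear":[0,0,-10],"angular":[0,0,0],"gripper":-1},{"linear":[0,0,-40],"angular":[0,0,0],"gripper":-1},{"linear":[0,0,-80],"angular":[0,0,0],"gripper":-1},{"linear":[0,0,-80],"angular":[0,0,0],"gripper":-1},{"linear":[0,0,-80],"angular":[0,0,0],"gripper":-1},{"linear":[0,0,-80],"angular":[0,0,0],"gripper":-1}]'

```text
time_s: 20.1
position: [0.5741, 0.2863, 0.3302]
tool_rot: [[0.94, -0.342, -0.002], [-0.342, -0.94, -0.001], [-0.002, 0.001, -1.0]]
ft_force: [-0.4, -0.4, 0.2]
grip_width: -0.0001
```

```bash
python3 st.py
python3 - <<'E'
from h import *
o=env.observe();p=env.get_image("wrist")
cv2.imwrite("pics/w7b.png",cv2.resize(p["frame"],(768,576),interpolation=cv2.INTER_CUBIC))
E
```

```text
position [0.5741, 0.2863, 0.3302]
ft_force [-0.3792, -0.403, 0.1642]
wrist_torque [0.0296, 0.0252, 0.0253]
grip_width -0.0001
az -20.020166375014266 tilt [-0.00230669 -0.00066264] to mouth [  0.41  -0.34 107.1 ]
```

View pics/w7b.png

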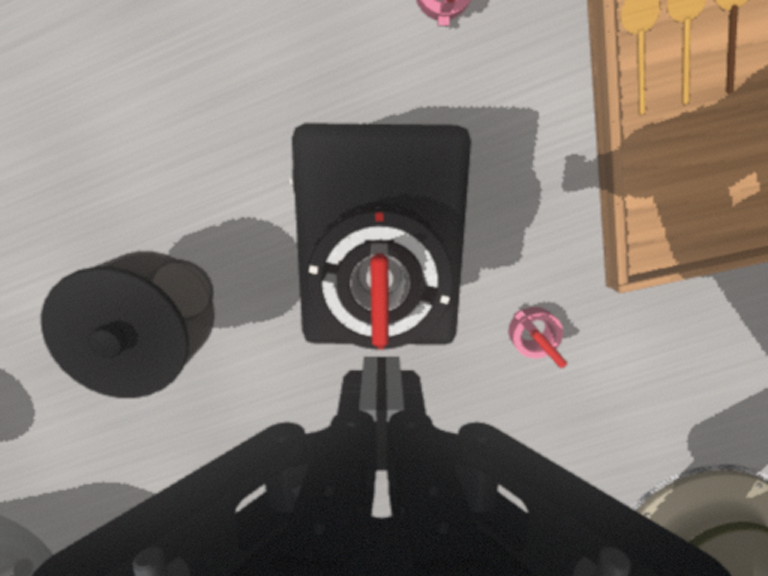

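The carrier sits centred in the ring at about (379,280), with its bar at the red mark (379,216). The gripper is clear, so I'm handing in.

Run:
```python
from rig import env
print(env.close_job())
```

```text
the job is handed in; nothing more can be done
None
```

The upper burr carrier is in the grinder's mouth, turned about 76° clockwise to the stop, locked and let go. I handed the job in at about 20 s.

- **Insertion:** I took the black carrier from the tray by its bar and lined it up with the slots by eye. It dropped into them with no resistance, and I pressed it to about 26 mm below the mouth. The pressing force was about 9 N.
- **Turn and stop:** Wrist torque rose to 0.5 N·m at azimuth -20.7°. The red marks had measured -19.5°.
- **First release failed:** When I first eased the pressure, the carrier rose only about 1.8 mm. I took this as the lugs binding against the stop and flange. I pressed down again, which peaked at a reading of 13.6 N and 0.85 N·m. I then eased the side load and torque and lowered the grip to 20 N, and it came up into the notches.
- **Last checks:** Touching the bar's top with the shut fingertips gave z = 0.241 m, which puts the underside 22 mm below the mouth as it should be when locked. The last wrist picture shows the carrier centred and upright with its bar at the red mark, and the gripper about 80 mm clear.
- **Not measured:** I did not re-measure the cups, glass or hopper. The arm never came near the hopper, and the cups and glass were untouched as far as I could see. The 50 N contact limit was judged only from the wrist readings between moves, all far below it.

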